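# Refit the stirrer's control knob and set it to off

## Task

The control knob has come off the magnetic stirrer. Pick it up, fit it on the stirrer's D-shaped shaft, feeling gently for the position where its flat lines up before you push it fully home until it snaps, then turn it counterclockwise to its stop so that its pointer stands at the off mark, and let go. Never force it, and leave the glassware and bottles around it where they are.

Things in the scene. Friction and masses are not known exactly. Their poses are not given: they have to be found in the camera images.
- knob_mid (a point): The loose grey knob, 36 mm high: round skirt (52 mm wide, 9 mm high) and on it a straight-sided grip 46 mm long (knob's x) and 24 mm wide (y), up to 36 mm; pinch the grip across its 24 mm. Starts upright on the worktop. Point: on the axis, half-way up (18 mm above the underside). z up, +x is the pointer (black line on top and down one end of the grip).
- knob_base (a point): Centre of the knob's underside, where the bore opens (axes as knob_mid, 18 mm below it). The bore is 26 mm deep; its first 6 mm are round, 15 mm wide; deeper, a flat 3.3 mm from the axis closes it on the pointer (+x) side. Set on at a wrong angle, the knob drops 6 mm over the shaft's tip and its underside stays 18 mm above the deck; turned under 3 to 6 N it drops on when the flats meet.
- pointer (a point): Outer end of the knob's pointer, 26 mm from its axis along +x, 9 mm above its underside (same axes).
- stirrer: Compact magnetic stirrer, white, fixed to the worktop, 240 mm (x) by 150 mm (y), deck 55 mm high. Origin: centre of its underside, on the worktop. Its front, with the control shaft and printed dial, faces -x; a round plate of 120 mm diameter, centred 48 mm behind the origin, stands 8 mm above the deck.
- shaft_top (a point): Centre of the top of the upright steel control shaft, 24 mm above the deck, 85 mm in front of the stirrer's origin. Axes are the stirrer's; they do not turn with the shaft. Shaft 14 mm thick, last 2 mm tapered to 11 mm, with a flat along its length, 3 mm from its axis. Its angle is not measured: the flat starts facing anywhere from 0.35 to 1.45 rad clockwise (seen from above) of the off mark.
- off_mark (a point): Inner end of the off mark, the longest, thickest line of the dial printed on the deck: 26 mm from the shaft's axis at the front left, 135 degrees counterclockwise (seen from above) from the stirrer's +x. Deck height, axes the stirrer's. The shaft has its firm counterclockwise stop where the pointer of the fitted knob, its play of about 0.1 rad taken up, faces this mark.
- beaker: Glass beaker, 57 mm wide, 73 mm high, bystander; origin at the centre of its underside.
- vial_a: Sample vial with white cap, 23 mm wide, 48 mm high, bystander; origin at its underside.
- vial_c: Sample vial with blue cap, 23 mm wide, 48 mm high, bystander; origin at its underside.
- bottle: White plastic reagent bottle, 48 mm wide, 100 mm high, bystander; origin at its underside.
- shaft_foot (a point): Centre of the shaft's foot, at deck height (axes: the stirrer's). The knob's underside sits here when home, its pointer the way the shaft's flat faces (within about 0.1 rad). Two sprung catches in the shaft resist with about 10 N from 9 to 4 mm before home, then snap the knob down on the deck. The shaft turns with 0.04 N m of friction (light pressure does not turn it).
There are look-alikes about, which are no part of the job. There is more than one size of the part that bears knob_mid; the job needs the largest.

How it is judged:
By the outcome, as a careful person would: the job done as asked, in the order asked, and still so for the second after the job is handed in, with the robot touching nothing.
It also fails if it takes over 72 s, if anything falls off the work surface, if the arm or the gripper's body presses on something with over 40 N, if the wrist force passes 120 N, or if a joint passes its speed limit or range.

## Robot

A 7-joint arm with a two-finger parallel gripper is mounted at the origin on a cart in front of the work surface, level with it; the furniture and walls round the work are solid. World frame = base frame: x ahead of the robot, y to its left, z up, the work surface at z = 0. Lengths are in mm, angles in degrees, forces in N, time in s.
With the tool pointing down it reaches from about 400 to 875 mm from the base axis. Payload 6.5 kg.
Tool frame: the origin (TCP) lies where the fingers leave the gripper's body, on its centre line; the fingertips stand 64 mm ahead of it and the grasp point (between the pads) lies 45 mm ahead of it (robot.finger_overhang is the y of the fingertips in the tool frame, in mm); y points along the fingers, z is the direction in which the jaws open and shut, and the axes are right-handed (so a half turn about y gives the same grasp; the last joint's range is limited). The gripper opens to 88 mm and grips with 3 to 60 N. Pads are 18 mm wide; open, the fingers measure 123 mm over their backs; the gripper's body (75 mm by 187 mm) begins 45 mm behind the grasp point.
Start: joints at [-80.054, 30.733, -0.252, 88.115, 0.149, 61.152, -4.079], TCP at [154.374, 631.394, 302.716] pointing down, gripper open.
Joint ranges: [-154.64, 154.64], [-21.42, 123.67], [-72.66, 72.17], [13.99, 137.28], [-74.86, 254.86], [10.95, 109.41], [-158.01, 158.01]. Speed limits (degrees/s): [136.94, 136.94, 180, 180, 180, 180, 180].

## Interface

Orientations are given as [roll, pitch, yaw] about the fixed x, y, z axes, in that order (R = Rz(yaw) Ry(pitch) Rx(roll)).
In Python, from rig import observe, imaging, job, robot gives the robot as it stands.
- The arm moves only by the tool play_rows, never from a script. Its argument "commands" is a list of rows, each a list of 7 numbers: the shift along the tool's x, y, z in cm, then the turn, a rotation vector about the tool's x, y, z in rad, then the opening, from 0 (shut) to 1 (fully open). A call has 1 to 10 rows; each row shifts and turns the commanded pose from where the row before left it, along the tool's axes as they then stand; what a row does not reach is not made up. A row lasts 1/8 s, in which the tool goes at most 62.5 mm and 10.7 degrees, less where a joint would pass 70% of its speed; a pose out of reach is approached as far as the arm can. A call is refused whole if a number of a shift passes 6.25 or a number of a turn 0.188, either way. A call with a gripper value outside its range is refused whole. The fingers move at their own pace and stop on an object; the grip force is fixed at half the most. Time passes only in rows, so rows that do not move let the fingers close. It gives the time, the measured TCP pose, the force and the opening at its end, in the units of the state.
- observe(): the state, without advancing time (a new reading comes with each control period).
- imaging.camera(name): name is "side" or "top" or "wrist"; returns the picture (400x640x3 uint8, blue, green, red); there is no depth.
- imaging.camera_info(name): a dict with "intrinsics" (3x3 intrinsics, pixels), "R" (3x3) and "t" (3): a world point X has camera coordinates R X + t. Camera axes: x right, y down, z forward; pixel columns grow to the right and rows downward; lengths in mm; the calibration is good to about 2 mm. A picture is of the moment at which its call begins: read the wrist's pose just before it. camera_info takes no time and is no camera call; for the wrist camera it gives the pose at the moment of the call.
- job.close_job(): hands the job in, once; it reports no verdict.
The state is a dict: "clock": time; "joints": joint angles; "joint_vel": joint speeds; "tau": joint torques, N m; "position": TCP position; "orientation": TCP orientation; "ft_force": force on the tool from outside, world axes, zero at the start; "torque": the same for the moment, N m; "finger_gap": opening from 0.0 (shut) to 1.0 (fully open).
Only numpy, scipy, OpenCV 4.12 (cv2) and the standard library are available. Lean on these libraries where they do the work, as an engineer would, in place of code of your own. Each camera call takes 0.05 s, during which the arm holds its last target. There are 200 camera calls.

## Working session

There is one attempt and no reset: what is moved stays moved. The work goes in short steps, Python scripts to look and compute and a tool call to move; the robot and the scene stay as the last step left them, time stands still between calls to the robot, and variables do not carry over. Pictures are saved under pics/ and viewed, and the job is handed in when it is done.

Besides the shell and the picture viewer there is one more tool, called after "Emit:" as a command line: name --pt "numbers of a row" for each row, then --argument value for the rest. play_rows: Moves the arm, as the interface text tells. Its arguments: {"type":"object","properties":{"commands":{"type":"array"}},"required":["commands"]}

```bash
mkdir -p pics; ls; python3 - <<'E'
from rig import observe, imaging, job, robot
import cv2
s=observe();print(s)
for n in("side","top","wrist"):
    cv2.imwrite(f"pics/{n}0.png",imaging.camera(n)); i=imaging.camera_info(n); print(n,i)
E
```

```text
pics
{'clock': 0.0, 'joints': array([-80.05201918,  30.77628111,  -0.25250949,  88.16789636,
         0.14857036,  61.15098988,  -4.07930876]), 'joint_vel': array([-0.02086702, -0.01730758, -0.04074956, -0.07166868, -0.04517701,
        0.00171049, -0.02159931]), 'tau': array([ 3.14651979e-04, -5.70985794e+01,  9.91251580e-01, -2.51594388e+01,
       -5.61497896e-02,  1.81465794e-02,  1.70482713e-04]), 'position': array([154.30581848, 630.92575674, 301.87209379]), 'orientation': array([-9.00945444e+01, -7.55224266e-03, -1.37384335e+01]), 'ft_force': array([ 0.87151546, -0.18126829, -0.73055525]), 'torque': array([-0.02940789,  0.03484498, -0.01081667]), 'finger_gap': 0.9960488515494141}
side {'intrinsics': array([[435.1004272 ,   0.        , 320.74257972],
       [  0.        , 435.1004272 , 196.0955534 ],
       [  0.        ,   0.        ,   1.        ]]), 'R': array([[ 9.42630099e-01, -3.33837726e-01,  9.32522436e-04],
       [-1.80197193e-01, -5.11155463e-01, -8.40386259e-01],
       [ 2.81029301e-01,  7.92005345e-01, -5.41987146e-01]]), 't': array([-469.85021795,  190.47250865,  907.00474421])}
top {'intrinsics': array([[390.0397949 ,   0.        , 315.2541866 ],
       [  0.        , 390.0397949 , 198.66987484],
       [  0.        ,   0.        ,   1.        ]]), 'R': array([[ 0.00929088, -0.99985476, -0.01428779],
       [-0.98494196, -0.00668365, -0.17275611],
       [ 0.17263552,  0.0156777 , -0.984861  ]]), 't': array([  76.39444011,  521.52674453, 1031.67751317])}
wrist {'intrinsics': array([[307.21988954,   0.        , 319.6745633 ],
       [  0.        , 307.21988954, 199.04867644],
       [  0.        ,   0.        ,   1.        ]]), 'R': array([[ 0.23673194,  0.97157439, -0.00108956],
       [ 0.92114446, -0.22408739,  0.31824163],
       [ 0.30895126, -0.0763416 , -0.94800901]]), 't': array([-650.64420956,  -43.40998836,  390.62078778])}
```

View pics/side0.png

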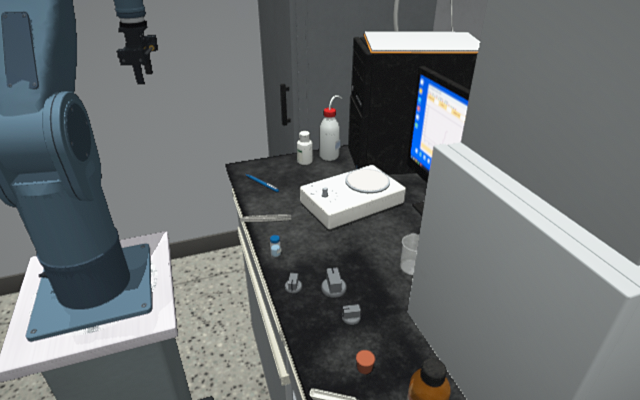

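View pics/top0.png

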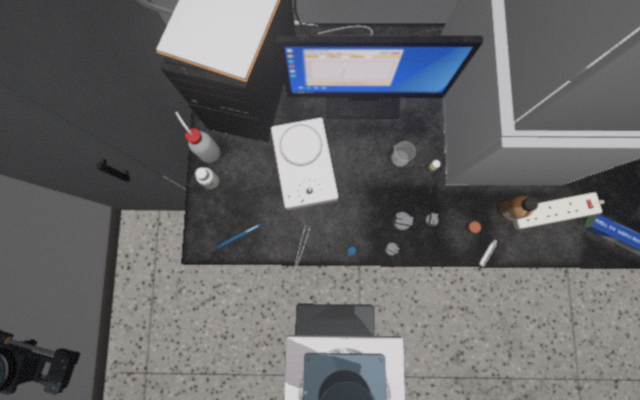

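View pics/wrist0.png

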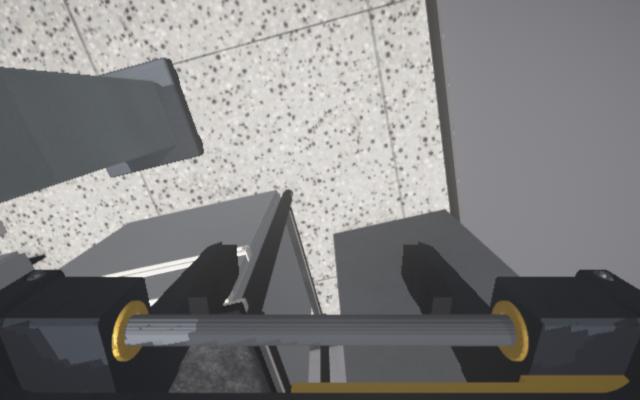

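Candidates for the knob are three grey knobs: top (403,221), (432,219) and (392,249), which are side (334,284), (351,314) and (293,284). The one at top (403,221) looks largest. I'll check it with a close crop and measure it.

```bash
cat > h.py <<'E'
from rig import observe, imaging, job, robot
import cv2, numpy as np
def ray(n,px,info=None):
    i=info or imaging.camera_info(n); d=i["R"].T@np.linalg.inv(i["intrinsics"])@np.array([px[0],px[1],1.]); return -i["R"].T@i["t"],d
def onz(n,px,z,info=None):
    c,d=ray(n,px,info); return c+d*(z-c[2])/d[2]
def proj(n,X,info=None):
    i=info or imaging.camera_info(n); p=i["intrinsics"]@(i["R"]@np.asarray(X,float)+i["t"]); return p[:2]/p[2]
E
python3 - <<'E'
from h import *
t=cv2.imread("pics/top0.png");s=cv2.imread("pics/side0.png")
a=cv2.resize(t[195:265,370:450],None,fx=5,fy=5,interpolation=2)
b=cv2.resize(t[110:210,265,None] if 0 else t[112:212,265:345],None,fx=5,fy=5,interpolation=2)[:500]
c=cv2.resize(s[260:330,280:360],None,fx=5,fy=5,interpolation=2)
cv2.imwrite("pics/c1.png",np.hstack([np.vstack([a,np.zeros((150,400,3),np.uint8)]),b]));cv2.imwrite("pics/c2.png",c)
for p in[(403,221),(432,219),(392,249)]:print(onz("top",p,15).round())
for p in[(334,284),(351,314),(293,284)]:print(onz("side",p,15).round())
print("shaft",onz("top",(309,190),79).round(),onz("side",(325,190),79).round())
E
```

```text
[ 464. -166.   15.]
[ 471. -247.   15.]
[ 386. -133.   15.]
[ 467. -170.   15.]
[ 469. -256.   15.]
[ 387. -142.   15.]
shaft [539.  97.  79.] [539.  82.  79.]
```

View pics/c1.png

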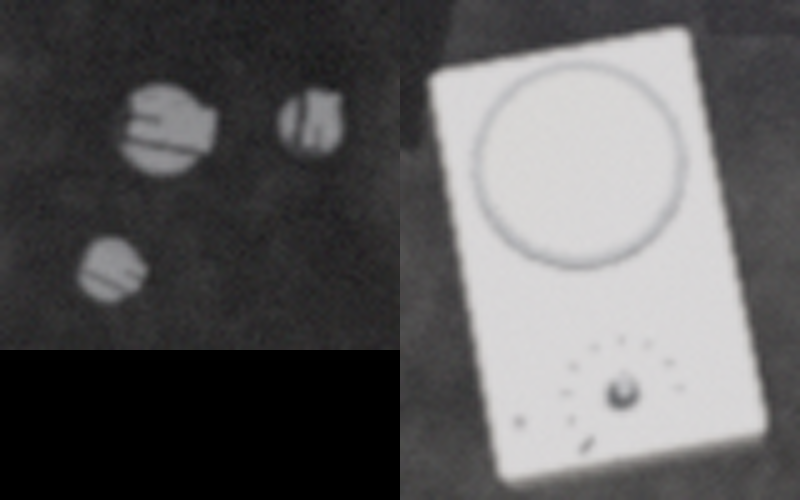

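View pics/c2.png

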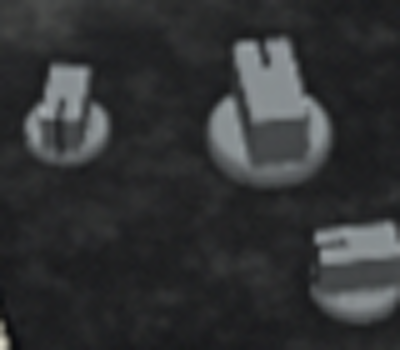

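The top crop shows three grey knobs. The one at top (403,221) is clearly the largest, with a skirt about 50 mm wide, and sits near (465,-168). Its pointer line is at the left (+y) end, so its yaw is about 80°. The stirrer's yaw is about 10° and its shaft is near (540,92). Next I'll plan an arc to a spot above the knob.

```bash
cat >> h.py <<'E'
from scipy.spatial.transform import Rotation as Ro
def sim(p,yaw,rows):
    R=Ro.from_euler('xyz',[-90,0,yaw],degrees=True);p=np.array(p,float)
    for r in rows: p=p+R.apply(np.array(r[:3])*10); R=R*Ro.from_rotvec(r[3:6])
    return p,R.as_euler('xyz',degrees=True)[2]
def local(d,yaw): # world shift (mm) -> tool cm
    return Ro.from_euler('xyz',[-90,0,yaw],degrees=True).inv().apply(d)/10
E
python3 - <<'E'
from h import *
from scipy.optimize import fsolve
f=lambda v:(sim([154.3,631,302],-13.7,[[v[0],0,v[1],0,.0755,0]]*20)[0]-[464,-167,0])[:2]
v=fsolve(f,[5,-.5]);print(v,sim([154.3,631,302],-13.7,[[*[v[0],0,v[1]],0,.0755,0]]*20))
E
```

```text
[ 4.57430277 -1.13995961] (array([ 464., -167.,  302.]), np.float64(-100.21662706475429))
```

Emit:
play_rows --pt "4.57 0 -1.14 0 0.0755 0 1" --pt "4.57 0 -1.14 0 0.0755 0 1" --pt "4.57 0 -1.14 0 0.0755 0 1" --pt "4.57 0 -1.14 0 0.0755 0 1" --pt "4.57 0 -1.14 0 0.0755 0 1" --pt "4.57 0 -1.14 0 0.0755 0 1" --pt "4.57 0 -1.14 0 0.0755 0 1" --pt "4.57 0 -1.14 0 0.0755 0 1" --pt "4.57 0 -1.14 0 0.0755 0 1" --pt "4.57 0 -1.14 0 0.0755 0 1"

```text
clock: 1.4
position: [467.4, 292.3, 302.6]
orientation: [-90.0, -0.0, -57.1]
ft_force: [0.7, 0.2, -0.5]
finger_gap: 1.002
```

Emit:
play_rows --pt "4.57 0.6 -1.14 0 0.0755 0 1" --pt "4.57 0.6 -1.14 0 0.0755 0 1" --pt "4.57 0.6 -1.14 0 0.0755 0 1" --pt "4.57 0.6 -1.14 0 0.0755 0 1" --pt "4.57 0.6 -1.14 0 0.0755 0 1" --pt "4.57 0.6 -1.14 0 0.0755 0 1" --pt "4.57 0.6 -1.14 0 0.0755 0 1" --pt "4.57 0.6 -1.14 0 0.0755 0 1" --pt "4.57 0.6 -1.14 0 0.0755 0 1" --pt "4.57 0.6 -1.14 0 0.0755 0 1"

```text
clock: 2.65
position: [462.7, -167.6, 242.5]
orientation: [-90.0, -0.0, -100.4]
ft_force: [-0.2, -0.1, -0.4]
finger_gap: 0.999
```

Emit:
play_rows --pt "0 0 0 0 0 0 1" --pt "0 0 0 0 0 0 1"

```text
clock: 2.9
position: [463.3, -165.5, 242.6]
orientation: [-90.0, 0.0, -100.2]
ft_force: [0.4, 0.7, -0.6]
finger_gap: 0.996
```

```bash
python3 - <<'E'
from h import *
s=observe();print(s["clock"],s["position"],s["orientation"],s["joints"].round(1),s["ft_force"])
i=imaging.camera_info("wrist");im=imaging.camera("wrist");cv2.imwrite("pics/w1.png",im);np.save("w1.npy",i,allow_pickle=True)
E
```

```text
2.9 [ 463.31572967 -165.46609179  242.62983164] [-9.00136926e+01  3.07608653e-02 -1.00199974e+02] [-11.1  22.5  31.6 116.1 -16.3  45.6  19.9] [ 0.37202566  0.68470544 -0.64546099]
```

View pics/w1.png

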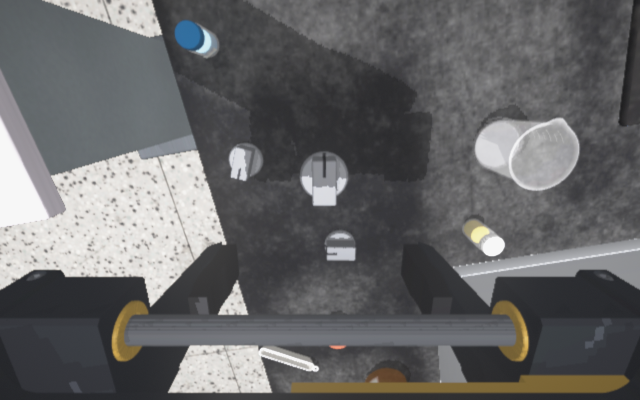

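The wrist view shows the large knob at (323,178), with its pointer line up-image toward +y. The small knobs are at (243,162) and (340,247), clear of it. I'll measure its top face.

```bash
python3 - <<'E'
from h import *
im=cv2.imread("pics/w1.png");i=np.load("w1.npy",allow_pickle=True).item()
c=im[140:220,280:370];cv2.imwrite("pics/w1c.png",cv2.resize(c,None,fx=8,fy=7,interpolation=2))
print(c[:,:,1][::4,::5])
E
```

```text
[[ 61  52  54  49  52  52  51  49  49  51  50  48  53  50  51  48  46  48]
 [ 59  54  56  54  57  52  51  51  50  51  49  49  53  50  49  49  46  46]
 [ 53  57  59  68  54  51  52  51  50  51  51  50  50  50  50  51  48  52]
 [ 56  52  55  62  55  52  53  66  96  89  83  51  49  51  50  50  48  52]
 [ 54  59  55  54  50  60  94  98 107  72  97 105  55  51  51  53  47  48]
 [ 59  60  57  55  54  85 137 100 102  61 104 103 116  50  49  54  48  47]
 [ 63  62  54  55  60 121 142 144 145  71 144 136 140  79  50  50  48  48]
 [ 60  63  54  54  69 144 143 144 144  71 144 135 143 117  52  50  51  49]
 [ 60  56  54  54  92 143 143 144 144  81 144 134 141 136  54  52  58  51]
 [ 55  61  59  67 112 188 150 144 144  84 144 133 147 142  70  65  63  62]
 [ 62  72  67  79 118 222 222 143 143 143 143 135 220 210  66  63  60  59]
 [ 83  84  84  83  74 221 221 142 143 143 143 133 220 154  61  61  61  66]
 [ 72  73  73  75  77 197 220 220 218 220 217 177 220  76  61  63  63  67]
 [ 75  69  75  75  72  84 217 220 219 220 219 197 138  68  62  61  61  66]
 [ 69  65  66  68  81  75  75 220 219 218 219 189  72  67  63  63  63  61]
 [ 77  67  67  72  74  66  64 220 219 218 218 186  65  65  63  63  68  66]
 [ 70  69  63  75  75  63  64 208 209 210 210 165  64  62  64  63  67  75]
 [ 69  66  70  69  65  68  65  70  78  79  73  73  67  69  69  72  77  78]
 [ 70  67  69  65  67  66  65  65  68  72  70  71  70  80  64  68  66  62]
 [ 64  61  65  69  68  65  64  65  68  70  68  74  65  72  70  72  64  62]]
```

View pics/w1c.png

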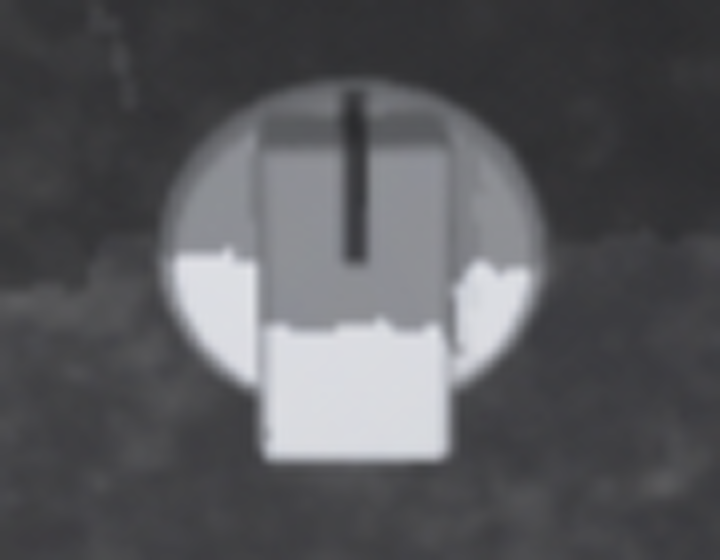

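```bash
python3 - <<'E'
from h import *
i=np.load("w1.npy",allow_pickle=True).item()
P=[onz("wrist",(280+u/8,140+v/7),36,i) for u,v in[(261,150),(450,150),(264,460),(450,460)]]
for p in P: print(p.round(1))
c=np.mean(P,0);print(c, np.degrees(np.arctan2(*(P[0]+P[1]-P[2]-P[3])[[1,0]])))
print("top",proj("top",c),"side",proj("side",c))
print(local(c-observe()["position"],-100.2))
t=cv2.imread("pics/top0.png")
E
```

```text
[ 460.7 -139.1   36. ]
[ 482.8 -143.1   36. ]
[ 452.9 -183.1   36. ]
[ 475.7 -187.2   36. ]
[ 467.99611456 -163.11247591   36.        ] 80.36234243622366
top [403.58085326 218.79834854] side [333.35006049 273.9705403 ]
[-0.2583215  20.67017254  0.39747496]
```

Emit:
play_rows --pt "-0.13 2 0.2 0 0 0 0.55" --pt "-0.13 2 0.2 0 0 0 0.55" --pt "0 2 0 0 0 0 0.55" --pt "0 2 0 0 0 0 0.55" --pt "0 2 0 0 0 0 0.55" --pt "0 2 0 0 0 0 0.55" --pt "0 0 0 0 0 0 0.55"

```text
clock: 3.82
position: [467.4, -162.7, 121.8]
orientation: [-90.1, 0.0, -100.1]
ft_force: [0.4, 0.0, 0.8]
finger_gap: 0.553
```

```bash
python3 - <<'E'
from h import *
s=observe();print(s["clock"],s["position"],s["orientation"])
im=imaging.camera("wrist");cv2.imwrite("pics/w2.png",im)
E
```

```text
3.825 [ 467.36529167 -162.67127144  121.75929799] [-9.01370137e+01  4.82664563e-02 -1.00102455e+02]
```

View pics/w2.png

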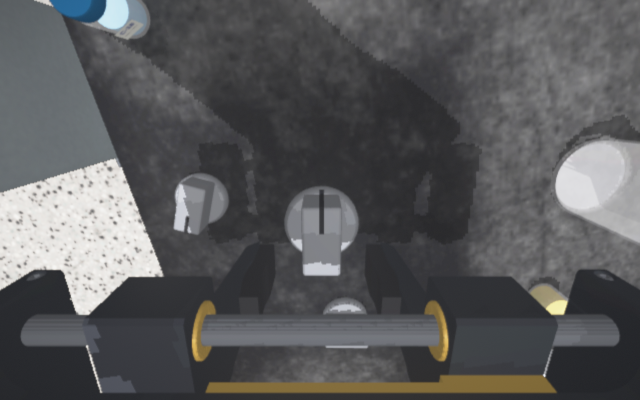

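The knob sits centred between the open jaws at (321,235). I'll lower and grip.

Emit:
play_rows --pt "0 1.5 0 0 0 0 0.55" --pt "0 1.5 0 0 0 0 0.55" --pt "0 1.4 0 0 0 0 0.55" --pt "0 0 0 0 0 0 0.55" --pt "0 0 0 0 0 0 0" --pt "0 0 0 0 0 0 0" --pt "0 0 0 0 0 0 0" --pt "0 0 0 0 0 0 0"

```text
clock: 4.88
position: [467.8, -164.4, 79.1]
orientation: [-90.0, -0.0, -100.3]
ft_force: [0.4, -0.3, 4.1]
finger_gap: 0.269
```

Emit:
play_rows --pt "0 0 0 0 0 0 0" --pt "0 -2 0 0 0 0 0" --pt "0 -5 0 0 0 0 0" --pt "0 -5 0 0 0 0 0" --pt "0 -5 0 0 0 0 0" --pt "0 0 0 0 0 0 0" --pt "0 0 0 0 0 0 0"

```text
clock: 5.75
position: [467.0, -163.9, 248.0]
orientation: [-90.1, 0.0, -100.2]
ft_force: [-0.2, 0.1, -0.3]
finger_gap: 0.264
```

```bash
python3 - <<'E'
from h import *
s=observe();print(s["clock"],s["position"],s["orientation"],s["ft_force"],s["finger_gap"])
i=imaging.camera_info("wrist");im=imaging.camera("wrist");cv2.imwrite("pics/w3.png",im);np.save("w3.npy",i,allow_pickle=True)
t=imaging.camera("top")
print(onz("top",(265+623/5,112+383/5),79))
E
```

```text
5.75 [ 467.00507197 -163.85476325  247.96791804] [-9.00596106e+01  2.24364530e-02 -1.00229611e+02] [-0.20005131  0.08932619 -0.29342046] 0.2638819683878883
[ 543.86684811 -119.05802174   79.        ]
```

View pics/w3.png

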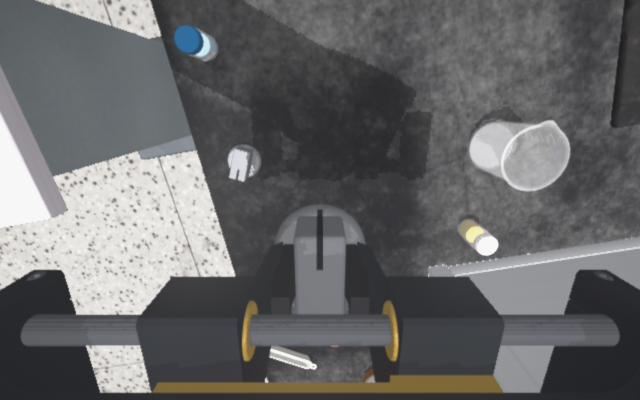

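The knob is held (opening 23 mm) and has lifted off. Next I'll move near the shaft so the wrist camera can see it beside the knob.

Emit:
play_rows --pt "-4.1 0 0.55 0 0 0 0" --pt "-4.1 0 0.55 0 0 0 0" --pt "-4.1 1.2 0.55 0 0 0 0" --pt "-4.1 1.2 0.55 0 0 0 0" --pt "-4.1 1.2 0.55 0 0 0 0" --pt "0 0 0 0 0 0 0" --pt "0 0 0 0 0 0 0"

```text
clock: 6.72
position: [530.3, 31.5, 211.7]
orientation: [-90.1, -0.1, -100.3]
ft_force: [0.7, -0.3, -1.1]
finger_gap: 0.272
```

```bash
python3 - <<'E'
from h import *
s=observe();print(s["clock"],s["position"],s["orientation"],s["ft_force"],s["finger_gap"])
i=imaging.camera_info("wrist");im=imaging.camera("wrist");cv2.imwrite("pics/w4.png",im);np.save("w4.npy",i,allow_pickle=True)
p=proj("wrist",[540,92,79]);print(p);u,v=p.astype(int)
u0,v0=max(0,u-70),max(0,v-60);print(u0,v0)
cv2.imwrite("pics/w4c.png",cv2.resize(im[v0:v0+110,u0:u0+150],None,fx=5,fy=5,interpolation=2))
E
```

```text
6.725 [530.33934141  31.54933891 211.74615472] [-9.01036488e+01 -9.15565263e-02 -1.00291385e+02] [ 0.66547239 -0.33454364 -1.13020699] 0.2722901779928213
[318.44995193 130.54394861]
248 70
```

View pics/w4.png

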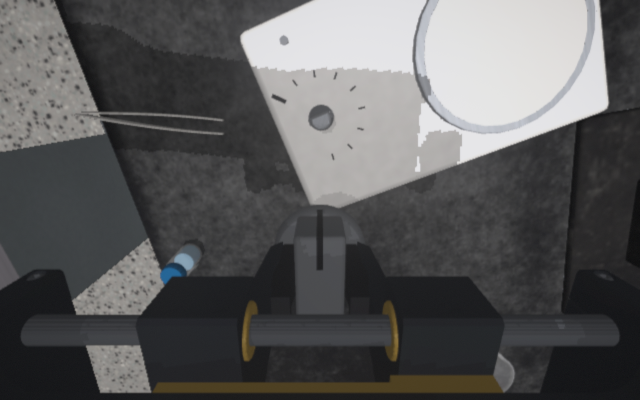

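View pics/w4c.png

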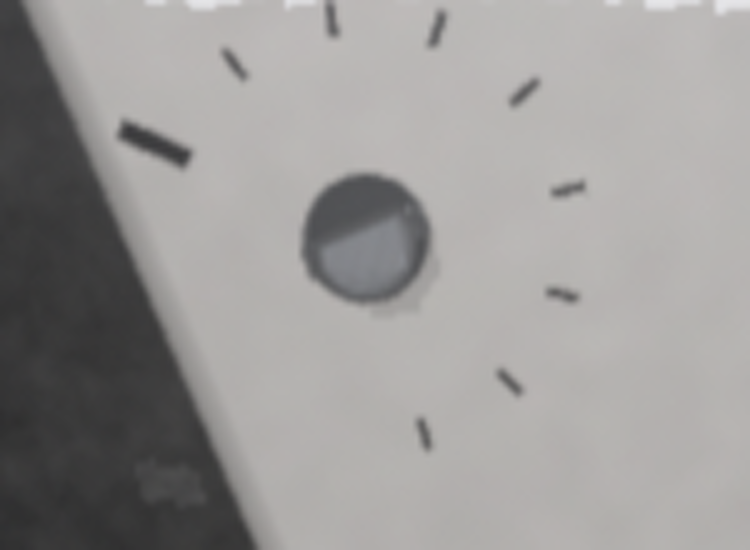

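The flat is clearly visible. The light D at about (321,119) is the shaft top, with its flat facing up-left in the image, and the off mark is at (279,99). I'll measure both, plus the knob in the hand.

```bash
python3 - <<'E'
from h import *
im=cv2.imread("pics/w4.png");i=np.load("w4.npy",allow_pickle=True).item()
g=cv2.cvtColor(im,cv2.COLOR_BGR2GRAY)
print(g[100:136,306:338])
C=-i["R"].T@i["t"];print("cam",C)
# knob top edge in hand
g3=g[195:275,285:355];cv2.imwrite("pics/w4k.png",cv2.resize(im[195:285,270:370],None,fx=6,fy=6,interpolation=2))
mark=[onz("wrist",(248+u/5,70+v/5),55,i) for u,v in[(121,131),(189,160)]];print(mark)
E
```

```text
[[184 184 184 ... 183 184 183]
 [183 183 184 ... 183 184 183]
 [183 183 183 ... 183 183 183]
 ...
 [177 177 177 ... 180 180 179]
 [177 177 177 ... 180 179 180]
 [177 178 178 ... 179 179 180]]
cam [544.96764866 114.70992849 292.98336781]
[array([510.10295682, 120.48239091,  55.        ]), array([519.07441533, 114.73032294,  55.        ])]
```

View pics/w4k.png

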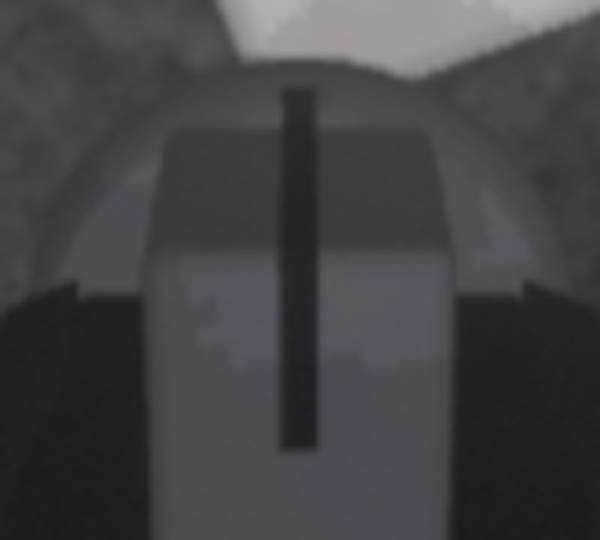

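```bash
python3 - <<'E'
from h import *
im=cv2.imread("pics/w4.png");i=np.load("w4.npy",allow_pickle=True).item()
g=cv2.resize(cv2.cvtColor(im,cv2.COLOR_BGR2GRAY)[70:180,248:398],None,fx=5,fy=5,interpolation=2)
w=lambda u,v,z:onz("wrist",(248+(u+.5)/5-.5,70+(v+.5)/5-.5),z,i)
def cc(m):
    n,l,st,ce=cv2.connectedComponentsWithStats(m.astype(np.uint8)); k=l[245,366] or 1; return (l==k).astype(np.uint8)
dark=cc((g<150)); cnt=max(cv2.findContours(dark,0,1)[0],key=cv2.contourArea)
print("disc",cv2.fitEllipse(cnt))
e=cv2.fitEllipse(cnt)[0]
for z in(55,77,79):print(z,w(*e,z))
m=((g>88)&(g<158)&(cv2.erode(dark,np.ones((5,5)))>0)); m=cc(m)
cnt=max(cv2.findContours(m,0,1)[0],key=cv2.contourArea)[:,0]
h=cv2.minEnclosingCircle(cnt);print("D",h,len(cnt))
P=np.array([w(u,v,79) for u,v in cnt])[:,:2]
a=np.array([w(318,248,79),w(408,210,79)])[:,:2];print("flat edge",a,np.degrees(np.arctan2(*(a[1]-a[0])[::-1])))
print("D world min rect",cv2.minAreaRect(P.astype(np.float32)))
# ticks: all dark blobs on deck, fit circle about shaft
n,l,st,ce=cv2.connectedComponentsWithStats((g<140).astype(np.uint8))
for k in range(1,n):
    if 80<st[k,4]<3000: print(ce[k].round(),st[k,4],w(*ce[k],55)[:2].round(1))
# knob
ku=lambda u,v:(270+(u+.5)/6-.5,195+(v+.5)/6-.5)
T=observe()["position"]
for z in(T[2]-43.1,):
    for u,v in[(147,250),(450,250),(300,450)]:
        p=onz("wrist",ku(u,v),z,i);print("knob",p.round(1),"tool",(local(p-T,-100.29)*10).round(1))
p=onz("wrist",ku(300,88),T[2]-70.1,i);print("ptr end",(local(p-T,-100.29)*10).round(1))
E
```

```text
disc ((365.83502197265625, 238.9736328125), (131.05419921875, 132.8041534423828), 171.8732452392578)
55 [542.55335761  99.29225958  55.        ]
77 [542.77654296 100.71752185  77.        ]
79 [542.79683254 100.84709115  79.        ]
D ((365.6492614746094, 239.38592529296875), 65.53614807128906) 361
flat edge [[536.22505155 100.83359175]
 [549.02762751 103.54614125]] 11.962648187943625
D world min rect ((542.9036865234375, 100.8366470336914), (16.63564682006836, 16.869510650634766), 53.16965103149414)
[331.  20.] 305 [543.1 130.2]
[437.  29.] 331 [557.8 126.3]
[234.  64.] 305 [528.1 126.8]
[524.  92.] 327 [568.9 115.6]
[154. 144.] 1731 [514.2 118.2]
[568. 189.] 293 [573.4 101. ]
[562. 294.] 293 [570.4  86. ]
[509. 382.] 291 [560.6  74.3]
[424. 434.] 291 [546.3  68.7]
knob [523.   58.5 169.1] tool [-25.7  43.1 -12.2]
knob [545.1  54.5 169.1] tool [-25.7  43.1  10.2]
knob [531.2  39.9 169.1] tool [-8.8 43.1 -0.9]
ptr end [-28.4  70.1  -1. ]
```

The shaft axis is near (542.8,99.3) and its flat faces azimuth 102°. The off mark is at azimuth about 146.5°, so the flat is 44° clockwise of it, which is within the stated range. I'll go above the shaft with the pointer at about 88°.

Emit:
play_rows --pt "-1.66 0.4 0.03 0 0 0 0" --pt "-1.66 0.4 0.03 0 0 0 0" --pt "-1.66 0.9 0.03 0 0 0 0" --pt "-1.66 0.9 0.03 0 0 0 0" --pt "0 0.9 0 0 -0.145 0 0" --pt "0 0 0 0 0 0 0" --pt "0 0 0 0 0 0 0"

```text
clock: 7.65
position: [544.2, 97.7, 177.7]
orientation: [-90.0, -0.0, -92.1]
ft_force: [0.7, 0.5, 0.2]
finger_gap: 0.269
```

```bash
python3 - <<'E'
from h import *
s=observe();print(s["clock"],s["position"],s["orientation"],s["ft_force"],s["torque"],s["finger_gap"])
sd=imaging.camera("side");tp=imaging.camera("top");w=imaging.camera("wrist");i=imaging.camera_info("wrist");np.save("w5.npy",i,allow_pickle=True)
cv2.imwrite("pics/s5raw.png",sd);cv2.imwrite("pics/w5.png",w)
p=proj("side",[543,98,85]).astype(int);q=proj("top",[543,98,85]).astype(int);print(p,q)
a=cv2.resize(sd[p[1]-35:p[1]+35,p[0]-40:p[0]+40],None,fx=5,fy=5,interpolation=2)
b=cv2.resize(tp[q[1]-35:q[1]+35,q[0]-40:q[0]+40],None,fx=5,fy=5,interpolation=2)
cv2.imwrite("pics/s5.png",np.hstack([a,b]))
E
```

```text
7.65 [544.18721427  97.65969694 177.74776669] [-8.99947549e+01 -4.57570351e-03 -9.21137916e+01] [0.69879986 0.51652257 0.1501001 ] [-0.04526535  0.09060412  0.00825663] 0.2685882920221352
[324 184] [308 187]
```

View pics/s5.png

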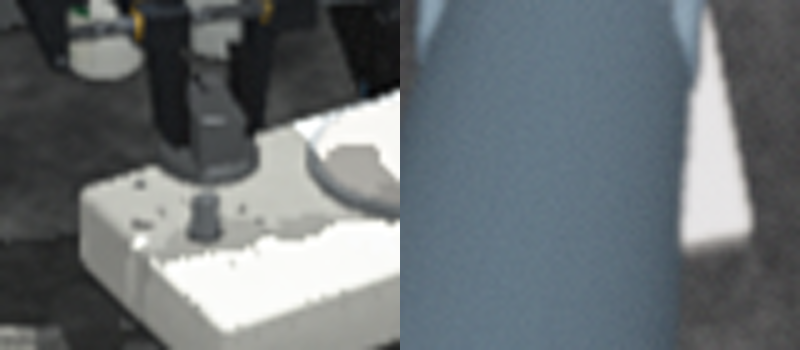

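View pics/w5.png

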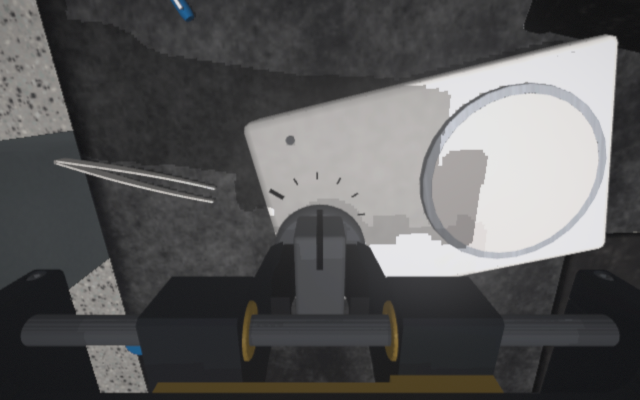

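```bash
python3 - <<'E'
from h import *
print("side knobbase",proj("side",[544.3,99.7,98.6]),"meas skirt centre x",284+208/5)
print("side shaft",proj("side",[543,98.5,79]),"meas",284+205/5,149+195/5)
print("derived lateral diff: dpx/dx,dy",proj("side",[553,98.5,79])-proj("side",[543,98.5,79]),proj("side",[543,108.5,79])-proj("side",[543,98.5,79]))
i=np.load("w5.npy",allow_pickle=True).item();g=cv2.cvtColor(cv2.imread("pics/w5.png"),cv2.COLOR_BGR2GRAY)
g=cv2.resize(g[160:225,255:375],None,fx=6,fy=6,interpolation=2)
n,l,st,ce=cv2.connectedComponentsWithStats((g<125).astype(np.uint8));Q=[]
for k in range(1,n):
    if 80<st[k,4]<1500:
        x=onz("wrist",(255+(ce[k][0]+.5)/6-.5,160+(ce[k][1]+.5)/6-.5),55,i);print(ce[k].round(),st[k,4],x[:2].round(1));Q.append(x[:2])
W=np.array([[543.1,130.2],[557.8,126.3],[528.1,126.8],[568.9,115.6],[573.4,101],[570.4,86],[560.6,74.3],[546.3,68.7]])
A=np.c_[2*W,np.ones(8)];v=np.linalg.lstsq(A,(W**2).sum(1),rcond=None)[0];print("w4 dial centre",v[:2])
cv2.imwrite("pics/w5c.png",cv2.resize(cv2.imread("pics/w5.png")[195:285,270:370],None,fx=6,fy=6,interpolation=2))
E
```

```text
side knobbase [324.76359883 179.48781857] meas skirt centre x 325.6
side shaft [324.39434954 186.5120919 ] meas 325.0 188.0
derived lateral diff: dpx/dx,dy [ 3.72730473 -0.68977758] [-1.34345309 -1.94803716]
[373.  95.] 374 [543.1 130.5]
[503. 125.] 377 [557.9 126.4]
[244. 130.] 417 [528.2 126.9]
[599. 211.] 389 [568.9 115.7]
[636. 327.] 387 [573.3 101.1]
w4 dial centre [542.52952126  99.38565306]
```

View pics/w5c.png

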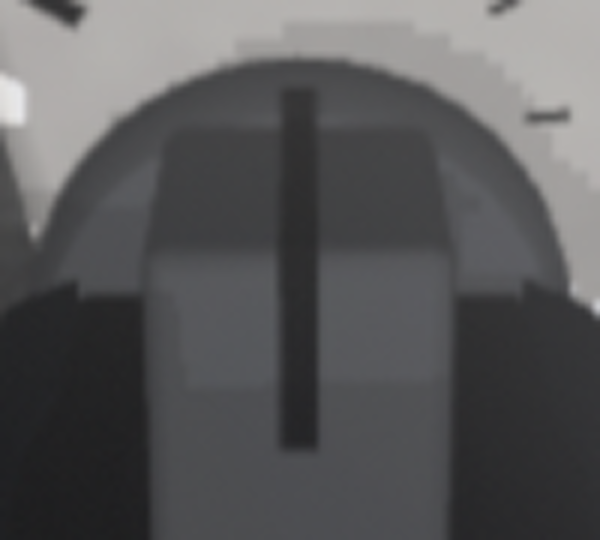

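The side view shows knob and shaft columns agreeing within about 0.6 mm, and the wrist dial reading repeats. I'll trim by 0.8 mm and lower slowly.

Emit:
play_rows --pt "0 0.5 -0.08 0 0 0 0" --pt "0 0.5 0 0 0 0 0" --pt "0 0.5 0 0 0 0 0" --pt "0 0.1 0 0 0 0 0" --pt "0 0.1 0 0 0 0 0" --pt "0 0 0 0 0 0 0" --pt "0 0 0 0 0 0 0"

```text
clock: 8.68
position: [543.3, 97.7, 160.9]
orientation: [-90.0, 0.0, -91.9]
ft_force: [0.7, 0.4, -0.7]
finger_gap: 0.269
```

Emit:
play_rows --pt "0 0.1 0 0 0 0 0" --pt "0 0.1 0 0 0 0 0" --pt "0 0.1 0 0 0 0 0" --pt "0 0 0 0 0 0 0" --pt "0 0 0 0 0 0 0"

```text
clock: 9.3
position: [543.3, 97.7, 157.7]
orientation: [-90.0, -0.0, -91.9]
ft_force: [0.4, 0.1, -0.8]
finger_gap: 0.269
```

Emit:
play_rows --pt "0 0.1 0 0 0 0 0" --pt "0 0.1 0 0 0 0 0" --pt "0 0 0 0 0 0 0" --pt "0 0 0 0 0 0 0"

```text
clock: 9.8
position: [543.3, 97.7, 155.7]
orientation: [-90.0, -0.0, -91.9]
ft_force: [-0.6, 0.4, -0.6]
finger_gap: 0.267
```

Emit:
play_rows --pt "0 0.1 0 0 0 0 0" --pt "0 0.1 0 0 0 0 0" --pt "0 0 0 0 0 0 0" --pt "0 0 0 0 0 0 0"

```text
clock: 10.3
position: [543.3, 97.6, 153.7]
orientation: [-90.0, -0.0, -91.9]
ft_force: [-0.5, -0.0, -0.8]
finger_gap: 0.268
```

Emit:
play_rows --pt "0 0.1 0 0 0 0 0" --pt "0 0.05 0 0 0 0 0" --pt "0 0 0 0 0 0 0" --pt "0 0 0 0 0 0 0"

```text
clock: 10.8
position: [543.3, 97.6, 152.2]
orientation: [-90.0, -0.0, -91.9]
ft_force: [0.1, -1.1, -0.7]
finger_gap: 0.27
```

Emit:
play_rows --pt "0 0.05 0 0 0 0 0" --pt "0 0 0 0 0 0 0" --pt "0 0 0 0 0 0 0"

```text
clock: 11.18
position: [543.3, 97.7, 151.7]
orientation: [-90.0, 0.0, -91.9]
ft_force: [-0.2, -0.3, -0.7]
finger_gap: 0.269
```

Emit:
play_rows --pt "0 0.05 0 0 0 0 0" --pt "0 0 0 0 0 0 0" --pt "0 0 0 0 0 0 0"

```text
clock: 11.55
position: [543.3, 97.7, 151.3]
orientation: [-90.0, 0.0, -91.9]
ft_force: [0.1, 0.1, 0.2]
finger_gap: 0.264
```

Emit:
play_rows --pt "0 0.05 0 0 0 0 0" --pt "0 0 0 0 0 0 0" --pt "0 0 0 0 0 0 0"

```text
clock: 11.92
position: [543.3, 97.8, 150.8]
orientation: [-90.0, 0.0, -91.9]
ft_force: [0.4, 1.2, 0.2]
finger_gap: 0.271
```

Emit:
play_rows --pt "0 0.06 0 0 0 0 0" --pt "0 0 0 0 0 0 0" --pt "0 0 0 0 0 0 0"

```text
clock: 12.3
position: [543.3, 97.9, 150.2]
orientation: [-90.0, 0.0, -91.9]
ft_force: [-0.6, 2.2, 0.8]
finger_gap: 0.271
```

Emit:
play_rows --pt "0 0.06 0 0 0 0 0" --pt "0 0 0 0 0 0 0" --pt "0 0 0 0 0 0 0"

```text
clock: 12.68
position: [543.3, 98.0, 149.5]
orientation: [-90.0, 0.0, -91.9]
ft_force: [0.9, 1.8, -0.3]
finger_gap: 0.267
```

Emit:
play_rows --pt "-0.05 0.05 0 0 0 0 0" --pt "0 0 0 0 0 0 0" --pt "0 0 0 0 0 0 0"

```text
clock: 13.05
position: [543.2, 98.2, 149.0]
orientation: [-90.0, -0.0, -91.9]
ft_force: [1.2, 2.8, -0.7]
finger_gap: 0.27
```

```bash
python3 - <<'E'
from h import *
sd=imaging.camera("side");w=imaging.camera("wrist");s=observe();print(s["ft_force"],s["torque"],s["position"])
cv2.imwrite("pics/s6.png",np.hstack([cv2.resize(sd[140:215,284:364],None,fx=5,fy=5,interpolation=2),cv2.resize(w[195:270,280:360],None,fx=5,fy=5,interpolation=2)]))
E
```

```text
[-0.46009398  3.05326982  0.25045734] [0.46066194 0.00521839 0.05351659] [543.2075705   98.16445142 148.97726901]
```

View pics/s6.png

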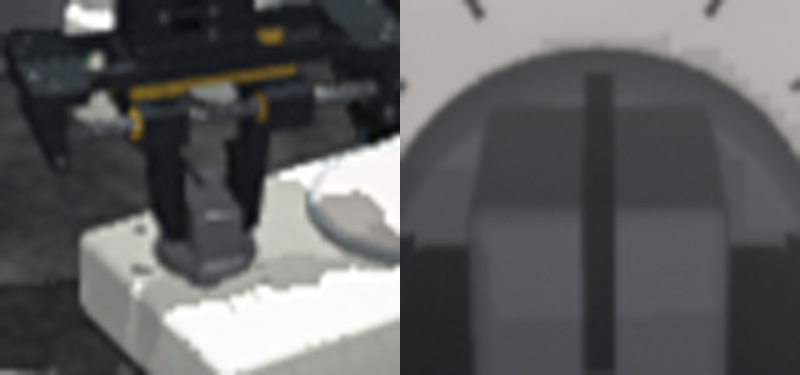

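Emit:
play_rows --pt "-0.05 0 0 0 0 0 0" --pt "0 0 0 0 0 0 0" --pt "0 0 0 0 0 0 0"

```text
clock: 13.52
position: [543.2, 98.4, 149.0]
orientation: [-90.0, -0.0, -92.0]
ft_force: [-0.2, 0.7, -0.8]
finger_gap: 0.274
```

Emit:
play_rows --pt "0 0 0 0 0 0 0"

```text
clock: 13.65
position: [543.2, 98.4, 149.0]
orientation: [-90.0, -0.0, -92.0]
ft_force: [-0.1, 0.1, 0.3]
finger_gap: 0.271
```

Emit:
play_rows --pt "0 0.05 0 0 0 0 0" --pt "0 0 0 0 0 0 0" --pt "0 0 0 0 0 0 0"

```text
clock: 14.02
position: [543.3, 98.5, 148.5]
orientation: [-90.0, -0.0, -92.0]
ft_force: [-1.0, -0.9, -1.1]
finger_gap: 0.27
```

Emit:
play_rows --pt "0 0.05 0 0 0 0 0" --pt "0 0 0 0 0 0 0" --pt "0 0 0 0 0 0 0"

```text
clock: 14.4
position: [543.3, 98.5, 148.0]
orientation: [-90.0, -0.0, -92.0]
ft_force: [-0.6, -0.6, 0.1]
finger_gap: 0.27
```

Emit:
play_rows --pt "0 0.05 0 0 0 0 0" --pt "0 0 0 0 0 0 0" --pt "0 0 0 0 0 0 0"

```text
clock: 14.78
position: [543.3, 98.6, 147.5]
orientation: [-90.0, -0.0, -91.9]
ft_force: [-0.8, -0.4, -0.8]
finger_gap: 0.27
```

```bash
python3 - <<'E'
from h import *
for z in(55,65,68,71,74,77):print(z,proj("side",[534.3,75.5,z]))
s=observe();print(s["position"],s["orientation"],s["torque"],s["ft_force"],s["joints"].round(1))
sd=imaging.camera("side");w=imaging.camera("wrist");i=imaging.camera_info("wrist");np.save("w7.npy",i,allow_pickle=True);cv2.imwrite("pics/w7.png",w)
cv2.imwrite("pics/s7.png",np.hstack([cv2.resize(sd[160:210,300:350],None,fx=8,fy=8,interpolation=2),cv2.resize(w[180:230,270:320],None,fx=8,fy=8,interpolation=2)]))
E
```

```text
55 [324.20193835 199.84950885]
65 [324.22302196 196.48804906]
68 [324.2293883  195.47303277]
71 [324.23577384 194.45495589]
74 [324.24217866 193.43380458]
77 [324.24860286 192.40956487]
[543.25916954  98.58343594 147.50464769] [-9.00018113e+01 -5.67177680e-03 -9.19494964e+01] [-0.17781068  0.18085445  0.03826608] [-0.80265282 -0.38895241 -0.76208405] [-32.1  35.8  22.7 110.  -21.4  38.2   1.8]
```

View pics/s7.png

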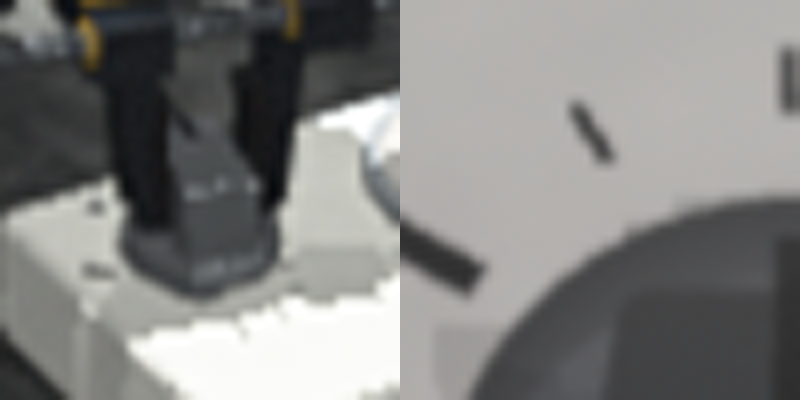

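View pics/w7.png

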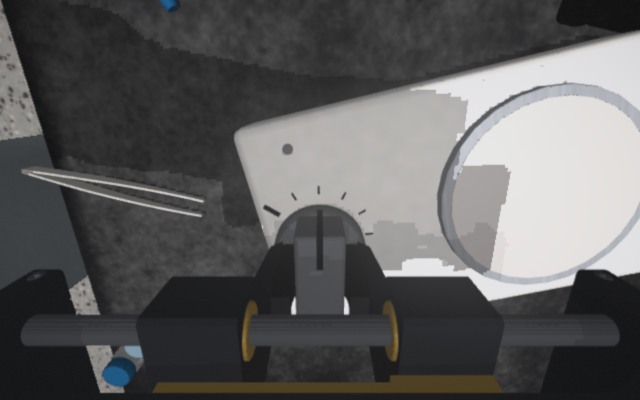

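The side view puts the underside at about z 68. That is past the 73 mm stop it would rest on at a wrong angle, with only 2–3 N felt. The flats therefore appear to have found each other, and I'll check with a small counterclockwise wiggle before pushing.

Emit:
play_rows --pt "0 0 0 0 -0.035 0 0" --pt "0 0 0 0 -0.035 0 0" --pt "0 0 0 0 0 0 0" --pt "0 0 0 0 0 0 0"

```text
clock: 15.38
position: [543.3, 98.5, 147.5]
orientation: [-90.0, -0.0, -88.0]
ft_force: [-0.3, -0.9, -0.9]
finger_gap: 0.272
```

```bash
python3 - <<'E'
from h import *
T=[]
for k in range(6):
    imaging.camera("top");s=observe();T.append(np.r_[s["torque"],s["ft_force"]])
print(np.mean(T,0).round(3),np.std(T,0).round(3),s["position"],s["orientation"])
E
```

```text
[-0.372  0.165  0.026 -0.585 -1.154 -0.142] [0.042 0.032 0.019 0.379 0.295 0.441] [543.26044623  98.52105295 147.50992636] [-9.00021192e+01 -1.03507006e-02 -8.79442152e+01]
```

Emit:
play_rows --pt "0.03 0.1 0 0 0 0 0" --pt "0 0.1 0 0 0 0 0" --pt "0 0.1 0 0 0 0 0" --pt "0 0 0 0 0 0 0" --pt "0 0 0 0 0 0 0"

```text
clock: 16.3
position: [543.3, 98.4, 144.5]
orientation: [-90.0, 0.0, -87.9]
ft_force: [0.2, -1.3, -0.4]
finger_gap: 0.273
```

Emit:
play_rows --pt "0 0.1 0 0 0 0 0" --pt "0 0.1 0 0 0 0 0" --pt "0 0 0 0 0 0 0"

```text
clock: 16.68
position: [543.2, 98.4, 142.6]
orientation: [-90.0, 0.0, -87.9]
ft_force: [-0.9, -1.3, 1.7]
finger_gap: 0.274
```

Emit:
play_rows --pt "0 0.1 0 0 0 0 0" --pt "0 0.1 0 0 0 0 0" --pt "0 0 0 0 0 0 0"

```text
clock: 17.05
position: [543.5, 98.3, 140.9]
orientation: [-90.0, 0.0, -87.9]
ft_force: [-2.7, -1.1, 6.4]
finger_gap: 0.269
```

Emit:
play_rows --pt "0 0.1 0 0 0 0 0" --pt "0 0.1 0 0 0 0 0" --pt "0 0 0 0 0 0 0"

```text
clock: 17.42
position: [543.2, 98.4, 138.1]
orientation: [-90.0, -0.0, -87.9]
ft_force: [-1.1, -0.4, -3.3]
finger_gap: 0.267
```

Emit:
play_rows --pt "0 0.1 0 0 0 0 0" --pt "0 0.1 0 0 0 0 0" --pt "0 0.1 0 0 0 0 0" --pt "0 0 0 0 0 0 0"

```text
clock: 17.92
position: [543.3, 98.3, 135.5]
orientation: [-90.0, -0.0, -87.9]
ft_force: [-2.4, -0.6, -1.0]
finger_gap: 0.27
```

Emit:
play_rows --pt "0 0.1 0 0 0 0 0" --pt "0 0 0 0 0 0 0" --pt "0 0 0 0 0 0 0"

```text
clock: 18.3
position: [543.4, 98.3, 134.6]
orientation: [-90.0, -0.0, -87.9]
ft_force: [-1.2, -1.4, 1.2]
finger_gap: 0.269
```

Emit:
play_rows --pt "0 0.1 0 0 0 0 0" --pt "0 0 0 0 0 0 0" --pt "0 0 0 0 0 0 0"

```text
clock: 18.68
position: [543.4, 98.3, 134.1]
orientation: [-90.0, 0.0, -87.9]
ft_force: [-3.2, -1.3, 8.1]
finger_gap: 0.268
```

Emit:
play_rows --pt "0 0.08 0 0 0 0 0" --pt "0 0 0 0 0 0 0" --pt "0 0 0 0 0 0 0"

```text
clock: 19.05
position: [543.4, 98.3, 134.0]
orientation: [-90.0, 0.0, -87.9]
ft_force: [-6.5, -1.2, 17.5]
finger_gap: 0.272
```

```bash
python3 - <<'E'
from h import *
s=observe();print(s["position"],s["orientation"],s["torque"],s["ft_force"])
sd=imaging.camera("side");w=imaging.camera("wrist");i=imaging.camera_info("wrist");np.save("w8.npy",i,allow_pickle=True);cv2.imwrite("pics/w8.png",w)
cv2.imwrite("pics/s8.png",np.hstack([cv2.resize(sd[160:210,300:350],None,fx=8,fy=8,interpolation=2),cv2.resize(w[185:285,270:370],None,fx=4,fy=4,interpolation=2)]))
E
```

```text
[543.35772815  98.2601787  134.04472579] [-9.00046415e+01  4.38537961e-02 -8.79495345e+01] [-0.36886973  1.42943672  0.02987116] [-6.48886392 -1.18612634 17.46836948]
```

View pics/s8.png

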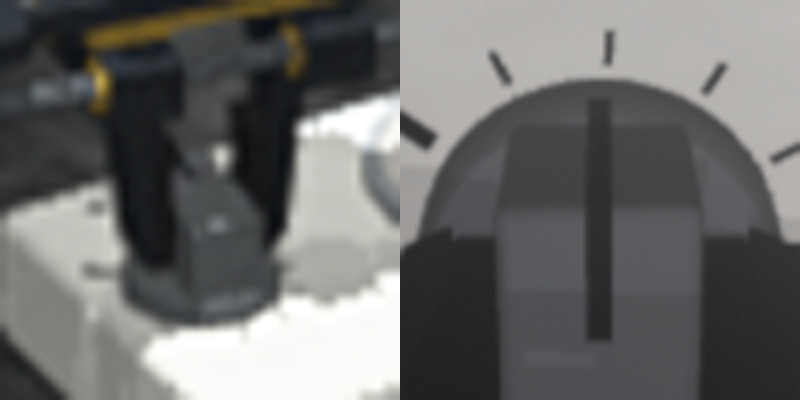

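The knob snapped home. The catch resisted near TCP z 143–141, pulled down at 138, and it now bottoms on the deck at TCP z 134.0. I'll relieve the press and start turning counterclockwise about the shaft axis.

Emit:
play_rows --pt "0 -0.08 0 0 0 0 0" --pt "0 -0.07 0 0 0 0 0" --pt "0 0 0 0 0 0 0" --pt "0 0 0 0 0 0 0"

```text
clock: 19.65
position: [543.3, 98.3, 134.1]
orientation: [-90.0, -0.0, -87.9]
ft_force: [-1.1, -1.3, 0.9]
finger_gap: 0.274
```

Emit:
play_rows --pt "0 0 0.01 0 -0.08 0 0" --pt "0 0 0.01 0 -0.08 0 0" --pt "0 0 0.01 0 -0.08 0 0" --pt "0 0 0.01 0 -0.08 0 0" --pt "0 0 0 0 0 0 0" --pt "0 0 0 0 0 0 0"

```text
clock: 20.4
position: [543.3, 98.4, 134.1]
orientation: [-90.0, 0.0, -69.7]
ft_force: [-4.0, -0.8, 3.2]
finger_gap: 0.273
```

```bash
python3 - <<'E'
from h import *
T=[]
for k in range(4):
    imaging.camera("top");s=observe();T.append(np.r_[s["torque"],s["ft_force"]])
print(np.mean(T,0).round(3),s["position"],s["orientation"],s["joints"].round())
E
```

```text
[-2.970e-01  7.240e-01 -2.000e-03 -3.256e+00 -1.078e+00  3.116e+00] [543.34173783  98.41497935 134.12289483] [-9.00464246e+01  4.95321842e-03 -6.96288422e+01] [-27.  36.  16. 110. -16.  36.  20.]
```

Emit:
play_rows --pt "0 0 -0.03 0 -0.08 0 0" --pt "0 0 0 0 -0.08 0 0" --pt "0 0 0 0 -0.08 0 0" --pt "0 0 0 0 -0.08 0 0" --pt "0 0 0 0 -0.08 0 0" --pt "0 0 0 0 -0.08 0 0" --pt "0 0 0 0 0 0 0" --pt "0 0 0 0 0 0 0"

```text
clock: 21.6
position: [543.1, 98.5, 134.2]
orientation: [-90.0, 0.0, -42.2]
ft_force: [-4.0, 0.1, 2.7]
finger_gap: 0.27
```

```bash
cat > m.py <<'E'
from h import *
T=[]
for k in range(4):
    imaging.camera("side");s=observe();T.append(np.r_[s["torque"],s["ft_force"]])
print(np.mean(T,0).round(3),s["position"],s["orientation"])
E
python3 m.py; python3 - <<'E'
from h import *
w=imaging.camera("wrist");i=imaging.camera_info("wrist");np.save("w9.npy",i,allow_pickle=True)
cv2.imwrite("pics/w9.png",cv2.resize(w[180:280,260:380],None,fx=6,fy=6,interpolation=2))
E
```

```text
[-0.038  0.942 -0.015 -4.295 -0.29   3.435] [543.1235155   98.43841473 134.12052182] [-9.00255988e+01  2.41878302e-02 -4.21267058e+01]
```

View pics/w9.png

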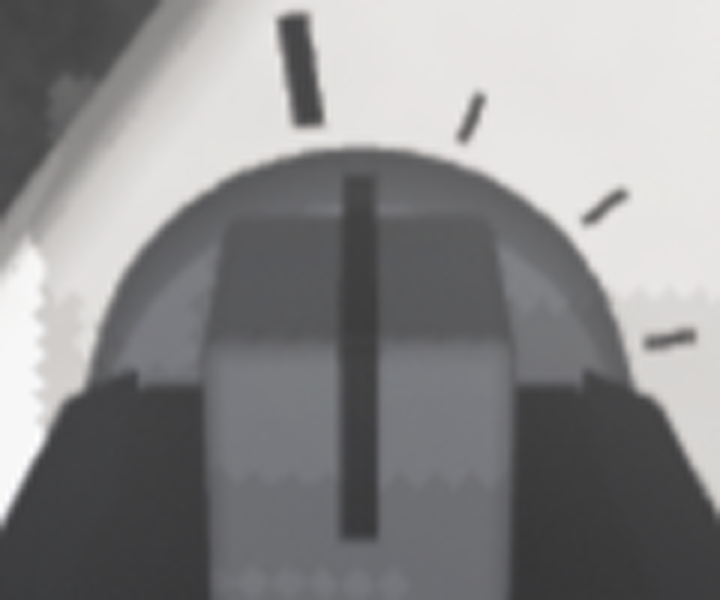

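Pointer azimuth is about 138°, and the off mark lies a few degrees further counterclockwise. I'll continue in small steps and watch the torque for the stop.

Emit:
play_rows --pt "-0.04 0 -0.03 0 -0.05 0 0" --pt "0 0 0 0 -0.05 0 0" --pt "0 0 0 0 0 0 0" --pt "0 0 0 0 0 0 0"

```text
clock: 22.35
position: [543.0, 98.4, 134.2]
orientation: [-90.0, -0.0, -36.4]
ft_force: [-3.4, -0.2, 0.8]
finger_gap: 0.273
```

```bash
python3 m.py
```

```text
[ 0.02   0.586 -0.019 -2.547  0.09  -0.183] [542.97420873  98.43291172 134.13781785] [-8.99941688e+01 -8.65146737e-03 -3.63864036e+01]
```

Emit:
play_rows --pt "0 0 0 0 -0.025 0 0" --pt "0 0 0 0 0 0 0" --pt "0 0 0 0 0 0 0"

```text
clock: 22.92
position: [542.9, 98.4, 134.2]
orientation: [-90.0, -0.0, -34.9]
ft_force: [-1.7, 0.9, -1.9]
finger_gap: 0.272
```

```bash
python3 m.py
```

```text
[ 0.099  0.467 -0.049 -1.854  0.153 -1.583] [542.95805311  98.43377069 134.17832949] [-8.99925232e+01 -4.65963247e-03 -3.49340837e+01]
```

Emit:
play_rows --pt "0 0 0 0 -0.025 0 0" --pt "0 0 0 0 0 0 0" --pt "0 0 0 0 0 0 0"

```text
clock: 23.5
position: [542.9, 98.4, 134.2]
orientation: [-90.0, 0.0, -33.5]
ft_force: [-1.6, 0.7, -2.2]
finger_gap: 0.268
```

```bash
python3 m.py
```

```text
[ 0.167  0.443 -0.02  -2.073  0.673 -2.668] [542.9575752   98.41949988 134.2183707 ] [-8.99933935e+01 -5.23005449e-03 -3.35036203e+01]
```

Emit:
play_rows --pt "0 0.02 0 0 -0.025 0 0" --pt "0 0 0 0 0 0 0" --pt "0 0 0 0 0 0 0"

```text
clock: 24.08
position: [542.9, 98.4, 134.1]
orientation: [-90.0, 0.0, -32.1]
ft_force: [-2.7, 1.5, 0.3]
finger_gap: 0.271
```

```bash
python3 m.py
```

```text
[ 0.158  0.693 -0.015 -2.966  1.082  1.06 ] [542.93544564  98.4013661  134.14466373] [-8.99953732e+01 -1.10383676e-03 -3.20728170e+01]
```

Emit:
play_rows --pt "0 0 0 0 -0.025 0 0" --pt "0 0 0 0 0 0 0" --pt "0 0 0 0 0 0 0"

```text
clock: 24.65
position: [542.9, 98.4, 134.1]
orientation: [-90.0, -0.0, -30.6]
ft_force: [-4.6, 0.3, 3.0]
finger_gap: 0.267
```

```bash
python3 m.py;python3 - <<'E'
from h import *
w=imaging.camera("wrist");i=imaging.camera_info("wrist");np.save("w10.npy",i,allow_pickle=True)
cv2.imwrite("pics/w10.png",cv2.resize(w[180:280,260:380],None,fx=6,fy=6,interpolation=2))
E
```

```text
[ 0.181  0.81   0.008 -4.083  1.265  3.114] [542.92663753  98.39238084 134.12814893] [-8.99963421e+01 -1.02386685e-03 -3.06400058e+01]
```

View pics/w10.png

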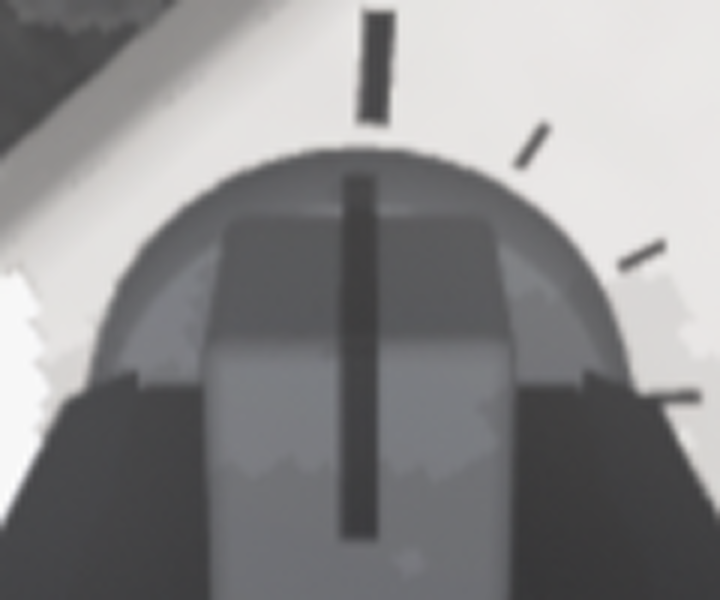

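Emit:
play_rows --pt "-0.04 -0.02 -0.01 0 -0.02 0 0" --pt "0 0 0 0 0 0 0" --pt "0 0 0 0 0 0 0"

```text
clock: 25.28
position: [542.8, 98.4, 134.2]
orientation: [-90.0, -0.0, -29.5]
ft_force: [-1.3, 0.5, -0.2]
finger_gap: 0.274
```

```bash
python3 m.py
```

```text
[ 0.117  0.164 -0.035 -0.682  0.204 -1.706] [542.78401047  98.3719644  134.20376921] [-8.99867538e+01 -3.16835532e-02 -2.95024479e+01]
```

Emit:
play_rows --pt "0 0 0 0 -0.02 0 0" --pt "0 0 0 0 0 0 0" --pt "0 0 0 0 0 0 0"

```text
clock: 25.85
position: [542.7, 98.4, 134.2]
orientation: [-90.0, -0.0, -28.4]
ft_force: [-0.1, -0.2, -2.7]
finger_gap: 0.27
```

```bash
python3 m.py
```

```text
[ 0.035 -0.048 -0.059  0.556 -0.167 -2.602] [542.65368638  98.39406776 134.23801793] [-8.99947327e+01 -1.92414809e-02 -2.83510417e+01]
```

Emit:
play_rows --pt "0 0.02 0 0 -0.02 0 0" --pt "0 0 0 0 0 0 0" --pt "0 0 0 0 0 0 0"

```text
clock: 26.42
position: [542.7, 98.4, 134.2]
orientation: [-90.0, -0.0, -27.2]
ft_force: [-0.6, 0.8, -0.3]
finger_gap: 0.269
```

```bash
python3 m.py; python3 - <<'E'
from h import *
w=imaging.camera("wrist")
cv2.imwrite("pics/w11.png",cv2.resize(w[180:280,260:380],None,fx=6,fy=6,interpolation=2))
sd=imaging.camera("side")
cv2.imwrite("pics/s11.png",cv2.resize(sd[150:215,290:370],None,fx=8,fy=8,interpolation=2))
E
```

```text
[-0.103  0.066 -0.079 -0.212 -0.52   0.374] [542.65580262  98.42174398 134.17561718] [-8.99927841e+01 -1.83492730e-02 -2.72058874e+01]
```

View pics/w11.png

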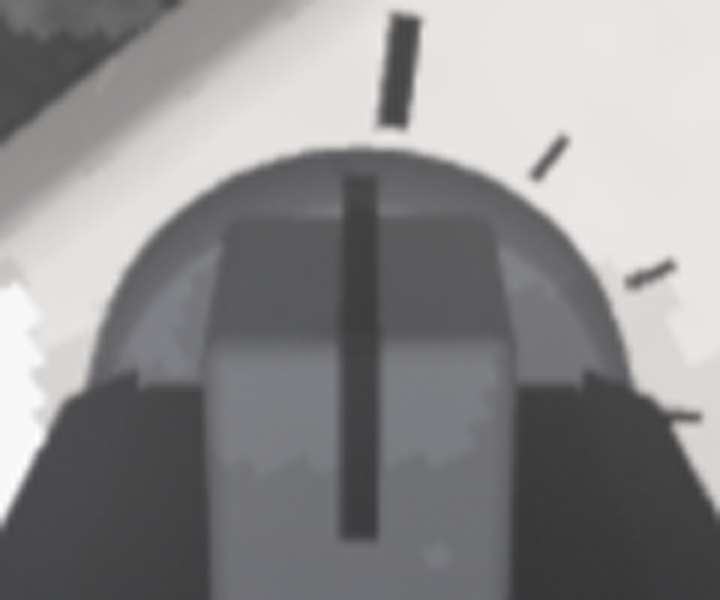

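View pics/s11.png

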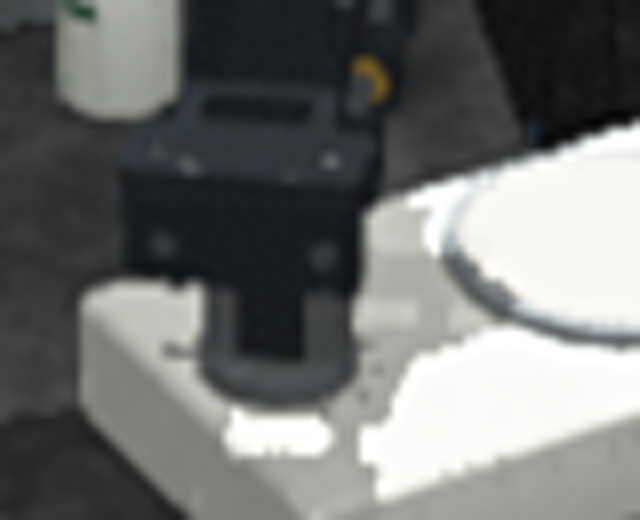

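Emit:
play_rows --pt "0 0 0 0 -0.03 0 0" --pt "0 0 0 0 0 0 0" --pt "0 0 0 0 0 0 0"

```text
clock: 27.1
position: [542.6, 98.4, 134.1]
orientation: [-90.0, -0.0, -25.5]
ft_force: [-1.5, 0.0, 1.4]
finger_gap: 0.269
```

```bash
python3 m.py
```

```text
[-0.151  0.108 -0.092 -0.773 -0.62   2.705] [542.5635568   98.43531911 134.10810807] [-8.99992502e+01 -6.96394120e-03 -2.54864397e+01]
```

Torque has plateaued at about 0.09 N m with the tool some 7° past the mark and no clear firm stop. I'll open slightly to see where the knob itself stands.

Emit:
play_rows --pt "0 0 0 0 0 0 0.4" --pt "0 0 0 0 0 0 0.4" --pt "0 0 0 0 0 0 0.4"

```text
clock: 27.68
position: [542.5, 98.6, 133.9]
orientation: [-90.0, 0.0, -25.5]
ft_force: [-0.2, 0.1, -0.3]
finger_gap: 0.396
```

```bash
python3 m.py; python3 - <<'E'
from h import *
w=imaging.camera("wrist");i=imaging.camera_info("wrist");np.save("w12.npy",i,allow_pickle=True)
cv2.imwrite("pics/w12.png",cv2.resize(w[180:280,260:380],None,fx=6,fy=6,interpolation=2))
E
```

```text
[-0.003  0.032 -0.012 -0.407  0.729  0.019] [542.50632369  98.50622376 133.99224933] [-8.99993042e+01  4.60387187e-04 -2.54803665e+01]
```

View pics/w12.png

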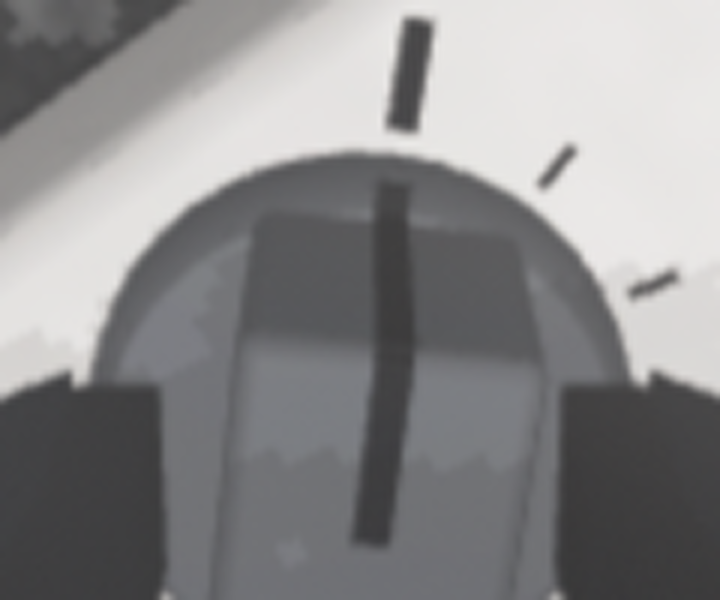

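On release the knob sprang back, so it was loaded against the stop, and its pointer now appears to face the mark. I'll measure it.

```bash
python3 - <<'E'
from h import *
i=np.load("w12.npy",allow_pickle=True).item()
w=lambda u,v,z:onz("wrist",(260+(u+.5)/6-.5,180+(v+.5)/6-.5),z,i)[:2]
az=lambda a,b:np.degrees(np.arctan2(*(b-a)[::-1]))
a,b=w(372,545,91),w(395,358,91);print("top line",az(a,b),a,b)
t=w(393,185,64);mi,mo=w(403,130,55),w(417,18,55)
print("tip",t,"mark",mi,mo,az(mi,mo))
c=np.array([542.5,99.4]);print("about axis: tip",az(c,t),np.hypot(*(t-c)),"mark",az(c,mi),az(c,mo),np.hypot(*(mi-c)))
e1,e2=w(243,345,91),w(220,570,91);f1,f2=w(543,368,91),w(515,570,91);print("grip edges",az(e2,e1),az(f2,f1))
E
```

```text
top line 148.53604690048175 [536.79392155 103.50776142] [523.13546657 111.86585801]
tip [520.03525966 113.6582226 ] mark [518.67676045 115.47891315] [509.54455993 121.13389152] 148.2327580510539
about axis: tip 147.59697303425665 26.607545359971443 mark 145.9835804306016 146.59541676538532 28.741575991253104
grip edges 148.10401582884882 149.19535131758417
```

The pointer azimuth is 147.6–148.5° and the mark's is 146–148°, so they agree within about 2°. I'll retreat straight up.

Emit:
play_rows --pt "0 -0.5 0 0 0 0 0.5" --pt "0 -1 0 0 0 0 0.5" --pt "0 -2 0 0 0 0 0.5" --pt "0 -2.5 0 0 0 0 0.5" --pt "0 -2.5 0 0 0 0 0.5" --pt "0 -2.5 0 0 0 0 0.5" --pt "0 -2.5 0 0 0 0 0.5" --pt "0 0 0 0 0 0 0.5" --pt "0 0 0 0 0 0 0.5"

```text
clock: 29.05
position: [542.1, 98.4, 268.7]
orientation: [-90.0, 0.0, -25.5]
ft_force: [0.2, 0.0, -0.2]
finger_gap: 0.5
```

```bash
python3 m.py; python3 - <<'E'
from h import *
i=imaging.camera_info("wrist");w=imaging.camera("wrist");np.save("w13.npy",i,allow_pickle=True);sd=imaging.camera("side")
p=proj("wrist",[542.5,99.4,70],i).astype(int);print(p)
cv2.imwrite("pics/w13.png",np.hstack([cv2.resize(w[p[1]-40:p[1]+40,p[0]-40:p[0]+40],None,fx=5,fy=5,interpolation=2),cv2.resize(sd[150:230,285:365],None,fx=5,fy=5,interpolation=2)]));cv2.imwrite("pics/s13.png",sd)
E
```

```text
[-0.025 -0.015 -0.016  0.134 -0.165 -0.238] [542.06645306  98.40707785 268.1856989 ] [-9.00597364e+01  6.88514066e-02 -2.54814514e+01]
[319 189]
```

View pics/w13.png

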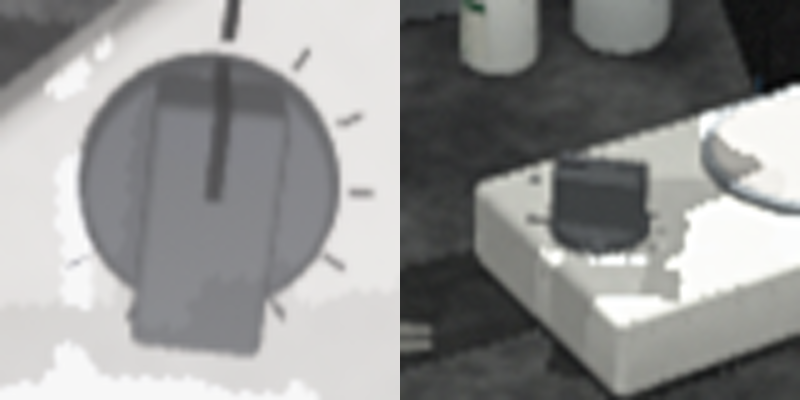

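View pics/s13.png

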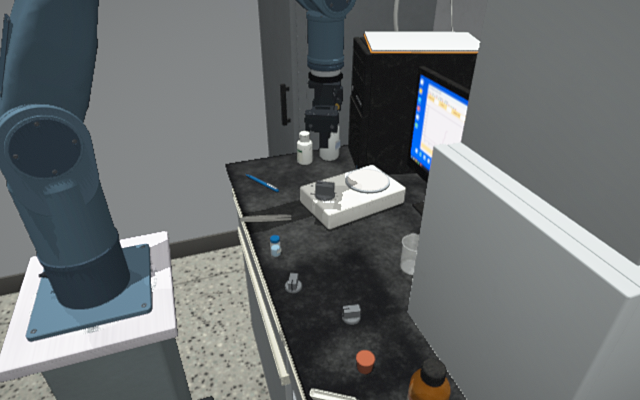

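The knob sits flat on the deck, its pointer runs straight into the off mark, and the bottles, beaker and vials are where they were. I'll hand in.

```bash
python3 -c "
from rig import job
print(job.close_job())"
```

```text
the job is handed in; nothing more can be done
None
```

The largest loose knob is fitted on the stirrer's shaft, snapped home, turned counterclockwise to the stop and let go. I handed the job in at about 29 s; no verdict was reported.

- **Fit:** The knob slid onto the flat under about 3 N. It started about 14° clockwise of the flat seen in the wrist image, so it found the flat during the descent rather than in a deliberate turning search. A 4° turn afterwards met no resistance.
- **Snap:** The catches began to resist at the expected 9 mm before home, 6.4 N was the highest reading before they snapped through, and the knob bottomed exactly where expected. The peak press on the deck was 17.5 N.
- **Stop:** I felt no hard stop. The turning torque rose gradually to 0.09 N m while the tool ran about 7° past the mark. When I opened the fingers, the knob sprang back towards the mark, so it was loaded against the stop.
- **Last checks:** Just after release the pointer was at 147.6–148.5° and the off mark at 146–148°, so they agree within about 2°. The knob sits flat on the deck. The gripper is clear, about 13 cm above, with no force reading. The glassware and bottles show no movement in the side view.

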